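# Seat a reference tile against its stops with the spacer

## Robot

A 6-joint arm with a two-finger parallel gripper is mounted at the origin on a cart in front of the work surface, level with it; the furniture and walls round the work are solid. World frame = base frame: x ahead of the robot, y to its left, z up, the work surface at z = 0. Lengths are in mm, angles in rad, forces in N, time in s.
With the tool pointing down it reaches from about 350 to 875 mm from the base axis. Payload 4.2 kg.
Tool frame: the origin (TCP) lies on the front face of the gripper's body, between the roots of the fingers; the fingertips stand 70 mm ahead of it and the grasp point (between the pads) lies 51 mm ahead of it; z points along the fingers, y is the line along which they close (so a half turn about z gives the same grasp; the last joint's range is limited). The gripper opens to 87 mm and grips with 3 to 60 N. Pads are 19 mm wide; open, the fingers measure 117 mm over their backs; the gripper's body (75 mm by 190 mm) begins 51 mm behind the grasp point.
Start: joints at [-1.012, 0.385, 0.008, 0, -1.194, -0.259], TCP at [184.597, -597.096, 292.25] pointing down, gripper open.
Joint ranges: [-3.14, 3.14], [-1.21, 2.06], [-1.07, 1.41], [-3.16, 2.05], [-2.99, -0.16], [-3.1, 3.1]. Speed limits (rad/s): [2.79, 2.79, 3.14, 3.14, 3.14, 3.14].

## Interface

Orientations are given as a rotation vector (axis times angle).
In Python, from workcell import env gives the robot as it stands.
- The arm moves only by the tool apply_moves, never from a script. Its argument "motion" is text: rows parted by semicolons, each of 7 numbers parted by spaces: the shift along the tool's x, y, z in m, then the turn, a rotation vector about the tool's x, y, z in rad, then the finger opening in m, from 0 to 0.087. In form: tx ty tz wx wy wz jaw; .... A call has 1 to 12 rows; each row shifts and turns the commanded pose from where the row before left it, along the tool's axes as they then stand; what a row does not reach is not made up. A row lasts 1/8 s, in which the tool goes at most 62.5 mm and 10.7 degrees, less where a joint would pass 70% of its speed; a pose out of reach is approached as far as the arm can. A call with a gripper value outside its range is refused whole. The fingers move at their own pace and stop on an object; "force" is the grip in N (left out, the last holds). Time passes only in rows, so rows that do not move let the fingers close. It gives the time, the measured TCP pose, the force, the opening and the grip force at its end, in the units of the state.
- env.state(): the state, without advancing time (a new reading comes with each control period).
- env.get_image(name): name is "scene" or "side" or "wrist"; returns a dict with "frame" (480x640x3 uint8, red, green, blue), "mtx" (3x3 intrinsics, pixels), "dist" ([k1, k2, p1, p2, k3] as OpenCV has them; the pictures are not rectified), "R" (3x3) and "t" (3): a world point X has camera coordinates R X + t. Camera axes: x right, y down, z forward; pixel columns grow to the right and rows downward; lengths in mm; the calibration is good to about 2 mm. A picture is of the moment at which its call begins. There is no depth.
- env.sign_off(): hands the job in; it is judged then, once.
The state is a dict: "t": time; "joint_pos": joint angles; "qd": joint speeds; "effort": joint torques, N m; "tool_pos": TCP position; "eef_rot": TCP orientation; "force": force on the tool from outside, world axes, zero at the start; "ft_torque": the same for the moment, N m; "width": finger opening in mm; "finger_force": force on a finger pad.
Only numpy, scipy, OpenCV 4.12 (cv2) and the standard library are available. Lean on these libraries where they do the work, as an engineer would, in place of code of your own. Each camera call takes 0.05 s, during which the arm holds its last target. There are 200 camera calls.

## Task

The white tile in the aluminium jig has to be held square against its two stops on the far side. First put the brass sleeve over the bare steel post, all the way down, and let go of it, because it is the missing stop; then lower the orange spacer by its black grip fully down between the tile and the blue blocks, at the one place where the gap is wide enough for it, and with it push the tile flush against both the sleeve and the dark fixed stop. Finish while still gripping the spacer and pressing the tile firmly home with it; do not press the tile with the fingers, and leave the two vials and the timer alone.

Things in the scene. Friction and masses are not known exactly. Their poses are not given: they have to be found in the camera images.
- jig: Fixed aluminium jig plate, 148 (x) x 160 (y) mm, upper face at z = 10 mm; place and yaw (within 0.3 rad) vary. Origin near the middle of its underside; x from the blue blocks to the stops (roughly away from the robot), y left, z up. A tile flush against both stops has its centre at jig x +3 mm, y near 0, and its near edge at jig x -25 mm.
- post_foot (a point): Foot of the upright steel post of the jig, on its axis, on the jig plate's upper face (jig x 44, y +60 mm). The post is 12 mm in diameter and rises 40 mm above the plate; its top 5 mm taper to 5 mm diameter.
- fixed_stop: Dark steel stop fixed on the jig plate at the far right, 24 x 26 mm, 24 mm high. Origin: on the plate, middle of the near face that the tile is to touch (jig x 31, y -60 mm); axes as the jig's.
- short_block: Shortest of three blue blocks fixed side by side at jig y -32, 0, +32 mm, in changing order, near side of the tile; 26 mm long (x), 30 wide, 20 high. Origin: on the plate (jig x -66 mm), 13 mm behind its face that looks at the tile; axes as the jig's. Gap from that face to the tile: about 18 to 23 mm at the start, 28 mm when flush; the only one that takes the spacer.
- long_block_a: Blue block like the short one but 43 mm long: origin at the same jig x, its face towards the tile 30 mm ahead of the origin. Its gap is 1 to 6 mm at the start and 11 mm when the tile is flush, too narrow for the spacer.
- long_block_b: The second long blue block, the same as long_block_a.
- tile: Loose white ceramic tile with a grey disc on top, 56 mm (its x) x 136 mm (its y) x 12 mm, about 0.2 kg, lying flat on the jig plate, 6 to 9 mm short of the stops and turned by at most 0.02 rad to the jig. Origin: centre of the underside. Glazed: it slides easily (friction about 0.12); 8 to 15 N of push seats it firmly.
- sleeve: Loose brass ring standing on the bench, left or right of the jig: 30 mm outside diameter, 16 mm bore, 24 mm high, 40 g. Origin: centre of the underside; z is its axis. On the post it has 2 mm of play all round; pushed away from the tile as far as the play allows, its near side lies level with the face of the fixed stop.
- spacer: Loose spacer standing upright on the bench on the other side of the jig: orange blade 26 mm wide (y), 10 mm thick (x) and 14 mm over the rounded rib down the middle of both faces, 34 mm high; above it a black grip 20 mm (x) x 24 mm (y), from 32 to 60 mm height; 60 g. Origin: centre of the underside; z up. In the jig its thickness lies along the jig's x; either face may look at the tile.
- vial_a: Bystander: reagent vial with blue cap, 23 mm diameter, 46 mm high, on the near side of the jig. Origin: centre of the underside.
- vial_b: Bystander: a like vial, beyond the jig on the right. Origin: centre of the underside.
- timer: Bystander: bench timer, cream with a red dial, 66 x 66 x 46 mm, beyond the jig on the left. Origin: centre of the underside.

How it is judged:
By the outcome, as a careful person would: the job done as asked, in the order asked, and still so for the second after the job is handed in, while the arm keeps its last pose, push and grip.
It also fails if it takes over 61 s, if anything falls off the work surface, if the arm or the gripper's body presses on something with over 40 N, if the wrist force passes 120 N, or if a joint passes its speed limit or range.

## Working session

There is one attempt and no reset: what is moved stays moved. The work goes in short steps, Python scripts to look and compute and a tool call to move; the robot and the scene stay as the last step left them, time stands still between calls to the robot, and variables do not carry over. Pictures are saved under pics/ and viewed, at most 10 in all, crops included, and the job is handed in when it is done.

Besides the shell and the picture viewer there is one more tool, called as a command line: name --argument value ..., lists and objects as JSON in quotes. apply_moves: Moves the arm, as the interface text tells. Its arguments: {"type":"object","properties":{"motion":{"type":"string"},"force":{"type":"number"}},"required":["motion"]}

```bash
ls; mkdir -p pics
python3 - <<'E'
from workcell import env
import cv2,pickle
s=env.state(); print({k:s[k] for k in('t','tool_pos','eef_rot','width')})
d={}
for n in("scene","side","wrist"):
    im=env.get_image(n); d[n]=im; cv2.imwrite(f"pics/{n}0.png",im["frame"][:,:,::-1]); print(n,im["mtx"].tolist(),im["dist"],im["R"].tolist(),im["t"])
pickle.dump(d,open("d0.pkl","wb"))
E
```

```text
pics
{'t': 0.0, 'tool_pos': array([ 184.46047408, -596.6790959 ,  291.14775199]), 'eef_rot': array([ 0.46876158, -3.10597771, -0.00339575]), 'width': 86.77067169314518}
scene [[559.2166635283189, 0.0, 315.9003125702963], [0.0, 559.2166635283189, 242.02563522718714], [0.0, 0.0, 1.0]] [0.01801469 0.         0.         0.         0.        ] [[-0.569437272915957, -0.8220037967893411, -0.007137946339491829], [-0.32849446901087404, 0.23550486083990957, -0.9146741738728821], [0.7535466648080273, -0.5185047912842103, -0.404128946466367]] [464.14600081 175.02751698 767.48303171]
side [[481.3411136591498, 0.0, 322.13655330211617], [0.0, 481.3411136591498, 239.41849071554824], [0.0, 0.0, 1.0]] [0.03670662 0.         0.         0.         0.        ] [[0.84343606422563, -0.5371314892942176, 0.010264929232802759], [-0.23057380410270553, -0.37918647836144526, -0.8961324318924364], [0.4852332701136494, 0.7534635875982466, -0.44366800170667386]] [-373.5068202   233.95969065  483.74182003]
wrist [[358.79990684148396, 0.0, 327.8177879948605], [0.0, 358.79990684148396, 233.1439610688029], [0.0, 0.0, 1.0]] [-0.04927148  0.          0.          0.          0.        ] [[-0.2949442228271089, 0.9555123106779079, 0.0020321328397879114], [0.926795693004232, 0.28556128805940195, 0.24393543037177073], [0.23250300825950282, 0.07383071789452612, -0.969789346324995]] [622.29795656 -29.55678865 390.5072623 ]
```

View pics/scene0.png

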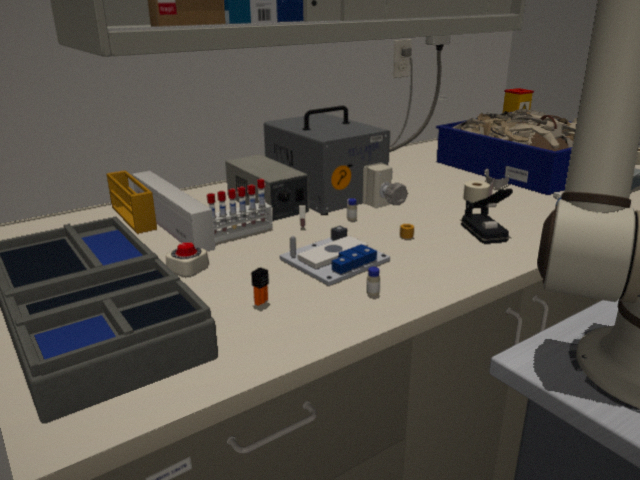

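View pics/side0.png

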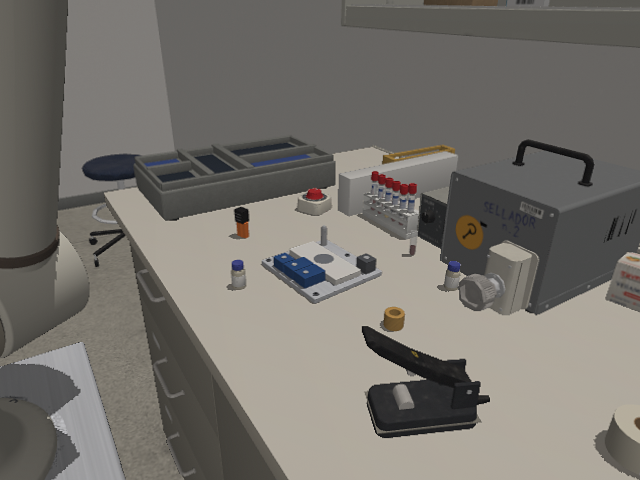

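The scene view shows the sleeve at (407,231), spacer (260,287), post (293,245) and fixed stop (339,232). The side view shows the sleeve at (394,319), spacer (242,222), post (324,236) and stop (366,262). I'll triangulate roughly first.

```bash
cat > h.py <<'E'
import numpy as np, cv2
from scipy.spatial.transform import Rotation as Ro
def ray(im,px):
    p=cv2.undistortPoints(np.array(px,float).reshape(-1,1,2),im["mtx"],im["dist"]).reshape(-1,2)
    R=np.array(im["R"]); c=-R.T@np.array(im["t"])
    d=np.c_[p,np.ones(len(p))]@R
    return c,d/np.linalg.norm(d,axis=1)[:,None]
def onz(im,px,z):
    c,d=ray(im,px); return c+d*((z-c[2])/d[:,2])[:,None]
def tri(obs):
    A=np.zeros((3,3));b=np.zeros(3);L=[]
    for im,px in obs:
        c,d=ray(im,px);P=np.eye(3)-np.outer(d[0],d[0]);A+=P;b+=P@c;L.append((P,c))
    X=np.linalg.solve(A,b); return X,[round(float(np.linalg.norm(P@(X-c))),1) for P,c in L]
def proj(im,X):
    return cv2.projectPoints(np.array(X,float).reshape(-1,1,3),cv2.Rodrigues(np.array(im["R"]))[0],np.array(im["t"],float),im["mtx"],im["dist"])[0].reshape(-1,2)
def blobs(im,lo,hi,mina=15):
    h=cv2.cvtColor(im["frame"],cv2.COLOR_RGB2HSV)
    m=cv2.inRange(h,lo,hi); n,l,s,c=cv2.connectedComponentsWithStats(m)
    return [(s[i].tolist(),c[i].round(1).tolist()) for i in range(1,n) if s[i,4]>=mina],m
E
python3 - <<'E'
import pickle
from h import *
d=pickle.load(open("d0.pkl","rb"));a,b=d["scene"],d["side"]
for n,p,q in(("sleeve",(407,231),(394,319)),("spacer",(260,287),(242,222)),("posttop",(293,237),(324,227)),("stop",(339,227),(366,256)),("vialA cap",(374,272),(238,266)),("vialBcap",(352,203),(454,268)),("timer",(377,185),(513,283)),("tube",(303,218),(412,245)),("stapler",(484,207),(420,370)),("disc",(333,249),(324,259)),("redbtn",(186,250),(315,194))):
    X,e=tri([(a,p),(b,q)]);print(n,X.round(0),e)
s=a
E
```

```text
sleeve [539. -45.  12.] [0.2, 0.2]
spacer [475. 349.  29.] [0.6, 0.6]
posttop [583. 214.  47.] [0.5, 0.5]
stop [593.  96.  37.] [0.3, 0.3]
vialA cap [390. 173.  39.] [0.4, 0.4]
vialBcap [690. -14.  37.] [0.2, 0.2]
timer [ 712. -109.   54.] [2.8, 2.8]
tube [710. 107.  22.] [0.4, 0.4]
stapler [ 455. -184.   60.] [1.3, 1.3]
disc [541. 149.  20.] [0.1, 0.1]
redbtn [675. 395.  35.] [0.4, 0.4]
```

View pics/wrist0.png

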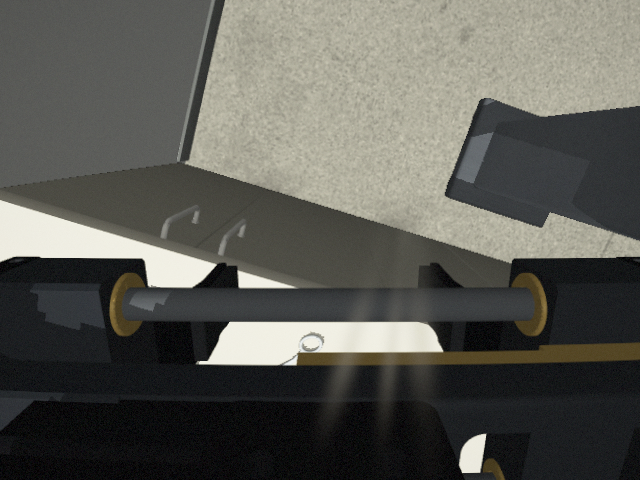

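The wrist view shows only the gripper (the rod at row 305) and the bench edge. I'll sweep over to view the workspace from above.

apply_moves --motion "0 0 0 0 0 0.108 0.087;0 0 0 0 0 0.108 0.087;-0.0368 0.0491 0 0 0 0 0.087;-0.0368 0.0491 0 0 0 0 0.087;-0.0368 0.0491 0 0 0 0 0.087;-0.0368 0.0491 0 0 0 0 0.087;-0.0368 0.0491 0 0 0 0 0.087;-0.0368 0.0491 0 0 0 0 0.087;-0.0368 0.0491 0 0 0 0 0.087;-0.0368 0.0491 0 0 0 0 0.087"

```text
t: 1.4
tool_pos: [445.7, -179.1, 292.4]
eef_rot: [-0.132, 3.138, -0.0]
force: [0.1, -0.4, 0.1]
width: 87.0
finger_force: 0.0
```

apply_moves --motion "-0.0368 0.0491 0 0 0 0 0.087;-0.0368 0.0491 0 0 0 0 0.087;-0.0368 0.0491 0 0 0 0 0.087;-0.0368 0.0491 0 0 0 0 0.087;-0.0368 0.0491 0 0 0 0 0.087;-0.0368 0.0491 0 0 0 0 0.087;0 0 0 0 0 0 0.087;0 0 0 0 0 0 0.087"

```text
t: 2.4
tool_pos: [640.1, 131.0, 291.4]
eef_rot: [0.132, -3.137, 0.001]
force: [-0.6, -0.2, -0.8]
width: 87.1
finger_force: 0.0
```

Run:
```python
from workcell import env
import cv2,pickle
s=env.state(); print({k:s[k] for k in('t','tool_pos','eef_rot','force')},s["joint_pos"])
im=env.get_image("wrist"); pickle.dump(im,open("w1.pkl","wb")); cv2.imwrite("pics/w1.png",im["frame"][:,:,::-1])
```

```text
{'t': 2.4, 'tool_pos': array([640.11814051, 131.0410362 , 291.41604593]), 'eef_rot': array([ 1.32093357e-01, -3.13703130e+00,  1.03248097e-03]), 'force': array([-0.56948341, -0.20940395, -0.82337636])} [ 4.48961731e-01  4.34587383e-01  8.41809466e-02 -1.07436877e-04
 -1.22228608e+00 -1.93555548e+00]
```

View pics/w1.png

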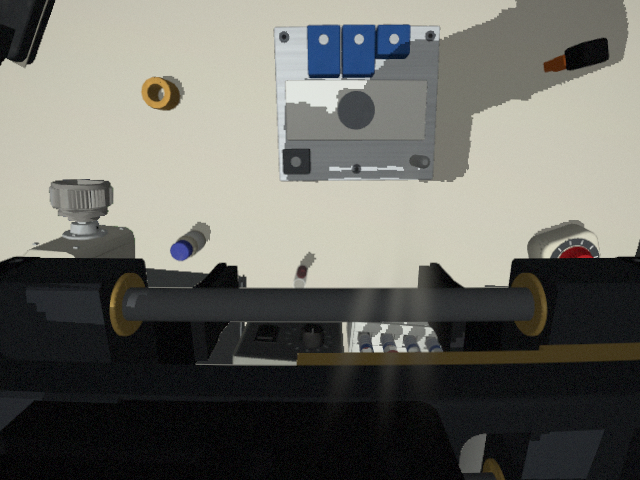

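The wrist view shows the sleeve at (158,93), the jig corners at (275,27), (439,27), (440,180) and (279,181), the post at about (420,161), the stop at (297,161) and the spacer at (580,55). The short block is at (394,39), at jig y +32. I'll take a second, lower wrist view for the heights.

apply_moves --motion "0.018 -0.044 0.045 0 0 0 0.087;0.018 -0.044 0.046 0 0 0 0.087;0 0 0 0 0 0 0.087;0 0 0 0 0 0 0.087"

```text
t: 2.95
tool_pos: [613.9, 44.0, 207.3]
eef_rot: [-0.13, 3.136, 0.0]
force: [0.0, 0.4, 0.2]
width: 87.1
finger_force: 0.0
```

Run:
```python
from workcell import env
import cv2,pickle
s=env.state(); print({k:s[k] for k in('t','tool_pos','eef_rot')})
im=env.get_image("wrist"); pickle.dump(im,open("w2.pkl","wb")); cv2.imwrite("pics/w2.png",im["frame"][:,:,::-1])
from h import *
w1=pickle.load(open("w1.pkl","rb"))
for w in(w1,im):
    print("cam",(-np.array(w["R"]).T@w["t"]).round(1))
    for n,lo,hi in(("brass",(10,120,60),(28,255,255)),("blue",(100,120,40),(125,255,255)),("orange",(3,150,60),(14,255,255))):
        print(n,blobs(w,lo,hi,60)[0])
```

```text
{'t': 2.95, 'tool_pos': array([613.90146747,  44.02552814, 207.31911069]), 'eef_rot': array([-1.29766767e-01,  3.13625210e+00,  8.90534965e-05])}
cam [573.2 127.  384.9]
brass [([544, 55, 22, 17, 272], [555.4, 64.0]), ([142, 77, 37, 33, 863], [159.7, 93.2]), ([110, 273, 21, 63, 526], [117.2, 303.9]), ([523, 273, 24, 63, 493], [538.8, 304.4]), ([431, 343, 209, 21, 2837], [544.6, 354.3]), ([297, 353, 44, 12, 475], [317.3, 358.4]), ([355, 353, 28, 12, 276], [369.2, 358.5]), ([398, 353, 14, 12, 104], [403.8, 358.5]), ([488, 461, 17, 19, 150], [495.6, 470.7])]
blue [([307, 25, 33, 53, 1559], [323.6, 52.0]), ([342, 25, 68, 53, 2644], [371.3, 47.2]), ([171, 241, 21, 19, 314], [181.1, 249.8])]
orange [([544, 55, 22, 17, 264], [555.4, 64.0])]
cam [546.5  40.  300.5]
brass [([200, 102, 45, 40, 1198], [221.4, 121.4]), ([109, 273, 36, 63, 804], [120.9, 303.2]), ([513, 273, 34, 63, 774], [534.8, 304.6]), ([432, 343, 208, 21, 2835], [545.5, 354.3]), ([297, 353, 39, 12, 433], [315.5, 358.5]), ([358, 353, 25, 12, 241], [370.0, 358.6]), ([484, 460, 21, 20, 176], [494.8, 470.1])]
blue [([415, 38, 138, 66, 7090], [475.6, 68.0]), ([236, 322, 24, 12, 220], [247.7, 326.4]), ([475, 437, 11, 11, 64], [479.6, 440.7])]
orange []
```

View pics/w2.png

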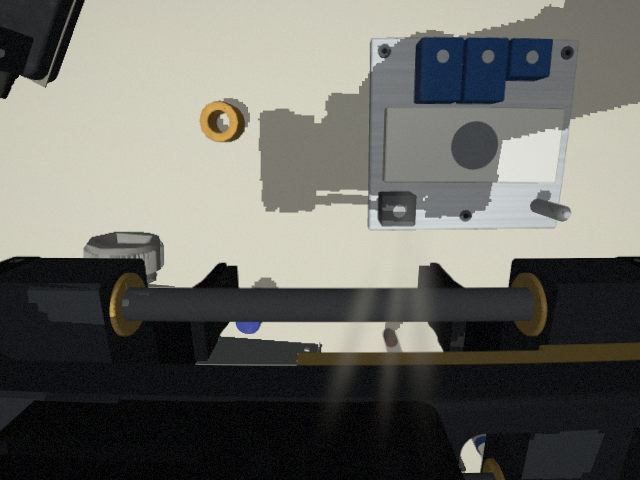

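The lower view shows the sleeve at (222,121) and the post leaning from its foot at about (533,203) to its top at (567,212). The stop's top is near (398,205). Next is a magnified mosaic of the post in four views.

Run:
```python
import pickle
from h import *
d=pickle.load(open("d0.pkl","rb"));w1=pickle.load(open("w1.pkl","rb"));w2=pickle.load(open("w2.pkl","rb"))
def crop(im,x,y,w=50,h=37):
    return cv2.resize(im["frame"][y:y+h,x:x+w,::-1],(400,300),interpolation=cv2.INTER_CUBIC)
m=np.vstack([np.hstack([crop(d["scene"],268,230),crop(d["side"],299,220)]),np.hstack([crop(w1,400,142),crop(w2,530,190)])])
cv2.imwrite("pics/post.png",m)
for n,w in(("w1",w1),("w2",w2)):
    _,mk=blobs(w,(10,120,60),(28,255,255))
    cs,_=cv2.findContours(mk[:200,:500].copy(),cv2.RETR_EXTERNAL,cv2.CHAIN_APPROX_NONE)
    c=max(cs,key=cv2.contourArea);x=c.reshape(-1,2);ctr=(x.min(0)+x.max(0))/2
    print(n,ctr,onz(w,ctr,13).round(1), cv2.fitEllipse(c))
    d[n+'s']=ctr
X=tri([(w1,d['w1s']),(w2,d['w2s'])]);print(X)
for n in("scene","side"):
    b,mk=blobs(d[n],(10,120,60),(28,255,255),40);print(n,b)
```

```text
w1 [160.  93.] [[537.1 -43.1  13. ]] ((159.9014129638672, 93.314453125), (29.916086196899414, 38.51560974121094), 115.77731323242188)
w2 [222.  121.5] [[537.4 -42.8  13. ]] ((221.5543212890625, 121.46865844726562), (38.375518798828125, 44.72663116455078), 110.6910629272461)
(array([537.37667001, -42.16845576,  15.03264386]), [0.1, 0.1])
scene [([152, 0, 73, 26, 1191], [191.7, 13.8]), ([503, 92, 30, 21, 405], [515.3, 100.9]), ([331, 165, 21, 25, 397], [340.8, 177.1]), ([107, 170, 50, 64, 1992], [131.8, 201.8]), ([400, 224, 14, 15, 181], [406.6, 230.8]), ([254, 286, 14, 20, 211], [260.2, 295.3])]
side [([383, 145, 72, 18, 374], [416.1, 152.8]), ([456, 215, 27, 35, 675], [468.8, 231.9]), ([237, 222, 12, 16, 159], [242.4, 229.6]), ([384, 307, 20, 24, 413], [393.5, 318.5])]
```

View pics/post.png

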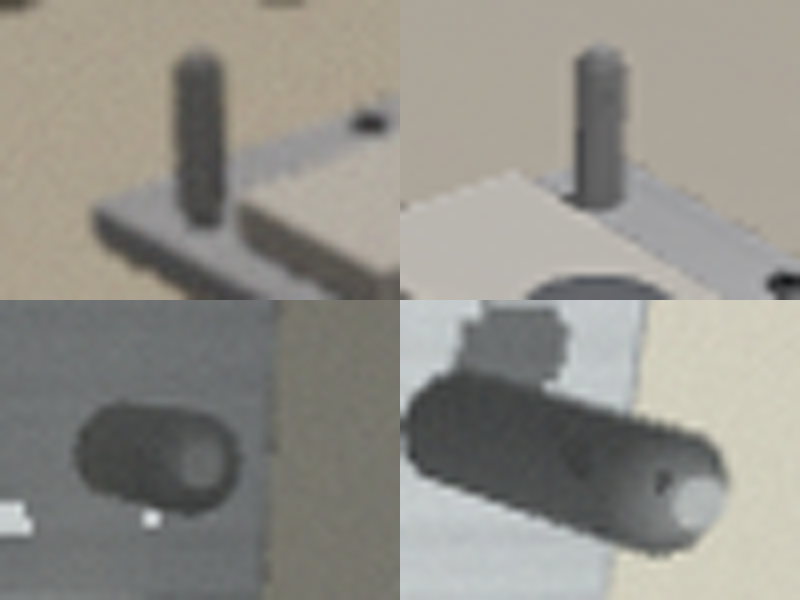

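Post pixels read from the mosaic:

| View | Top | Foot |
|---|---|---|
| scene | (292.9,235.9) | (293.6,256.9) |
| side | (324.1,225.7) | (324.0,245) |
| w1 | (425.4,162.1) | (415.2,160.5) |
| w2 | (566.9,215) | (536.9,205.4) |

Run:
```python
import pickle
from h import *
d=pickle.load(open("d0.pkl","rb"));w1=pickle.load(open("w1.pkl","rb"));w2=pickle.load(open("w2.pkl","rb"))
a,b=d["scene"],d["side"]
T=[(a,(292.9,235.9)),(b,(324.1,225.7)),(w1,(425.4,162.1)),(w2,(566.9,215))]
F=[(a,(293.6,256.9)),(b,(324,245)),(w1,(415.2,160.5)),(w2,(536.9,205.4))]
for L in(T,F): print("all",tri(L),"ww",tri(L[2:]),"ss",tri(L[:2]))
print("top@50",[onz(i,p,50)[0].round(1) for i,p in T]);print("foot@10",[onz(i,p,10)[0].round(1) for i,p in F])
S=[(a,(406.6,231.2)),(b,(393.6,318.8)),(w1,(160,93)),(w2,(222,121.5))]
print("sleeve",tri(S))
# plate corners
for n,w,c in(("w1",w1,[(275,27),(439,27),(440,180),(279,181)]),("w2",w2,[(370.5,38.5),(578,40.5),(555.5,228),(368.5,229)])):
    g=cv2.cvtColor(w["frame"],cv2.COLOR_RGB2GRAY)
    P=onz(w,c,10);print(n,P[:,:2].round(1).tolist(),"near",np.arctan2(*(P[0]-P[1])[[0,1]]*[1,-1]) if 0 else 0)
    for i,j in((0,1),(3,2)): v=P[j]-P[i];print(" yaw",np.arctan2(-v[0],v[1]).round(4),np.linalg.norm(v).round(1))
    for i,j in((0,3),(1,2)): v=P[j]-P[i];print(" yaw",np.arctan2(v[1],v[0]).round(4),np.linalg.norm(v).round(1))
    # block tops
    _,m=blobs(w,(100,120,40),(125,255,255));m[120:]=0
    for c in cv2.findContours(m,cv2.RETR_EXTERNAL,cv2.CHAIN_APPROX_SIMPLE)[0]:
        if cv2.contourArea(c)>300: print(" blue",onz(w,cv2.approxPolyDP(c,3,True).reshape(-1,2),30)[:,:2].round(0).tolist())
```

```text
all (array([582.15761156, 216.01127753,  50.3633329 ]), [1.2, 2.3, 1.7, 1.1]) ww (array([581.94849244, 217.85049843,  49.67487755]), [0.2, 0.2]) ss (array([583.03505163, 214.0014117 ,  49.640182  ]), [0.3, 0.3])
all (array([582.29701918, 216.97040666,   7.72014295]), [2.7, 2.4, 1.5, 2.0]) ww (array([582.0604678 , 217.93939527,   9.8657092 ]), [0.0, 0.0]) ss (array([582.95146   , 214.52858771,   6.86626082]), [1.4, 1.4])
top@50 [array([583. , 214.2,  50. ]), array([582.1, 212.8,  50. ]), array([581.7, 217.8,  50. ]), array([582.1, 217.6,  50. ])]
foot@10 [array([574.4, 219.2,  10. ]), array([581.7, 211.5,  10. ]), array([582.1, 217.9,  10. ]), array([582. , 217.9,  10. ])]
sleeve (array([537.79490752, -43.60776059,  11.80432527]), [0.7, 1.1, 0.8, 0.6])
w1 [[468.1, 67.3], [454.2, 224.0], [599.6, 246.6], [615.0, 79.3]] near 0
 yaw 0.0884 157.3
 yaw 0.0915 168.0
 yaw 0.082 147.4
 yaw 0.1548 147.2
 blue [[470.0, 131.0], [512.0, 136.0], [508.0, 162.0], [492.0, 163.0], [491.0, 184.0], [487.0, 185.0], [490.0, 189.0], [486.0, 193.0], [462.0, 190.0], [464.0, 164.0], [469.0, 162.0], [465.0, 159.0]]
 blue [[468.0, 128.0], [471.0, 99.0], [514.0, 105.0], [511.0, 131.0]]
w2 [[468.6, 65.4], [453.3, 223.8], [599.7, 238.6], [613.8, 79.6]] near 0
 yaw 0.0959 159.1
 yaw 0.0883 159.6
 yaw 0.0971 146.0
 yaw 0.1004 147.2
 blue [[513.0, 100.0], [506.0, 163.0], [492.0, 163.0], [490.0, 183.0], [485.0, 194.0], [462.0, 192.0], [470.0, 100.0], [476.0, 96.0]]
```

The wrist views agree on post (582,217.8), sleeve (537.3,-43) and jig yaw about 0.093. I'll move above the sleeve.

apply_moves --motion "0.027 -0.0257 0.023 0 0 -0.005 0.06;0.027 -0.0257 0.023 0 0 -0.005 0.06;0.0267 -0.0257 0.024 0 0 0 0.06;0 0 0 0 0 0 0.06;0 0 0 0 0 0 0.06;0 0 0 0 0 0 0.06;0 0 0 0 0 0 0.06"

```text
t: 3.88
tool_pos: [540.7, -38.4, 136.5]
eef_rot: [-0.149, 3.136, 0.0]
force: [-0.2, 0.2, 0.7]
width: 60.3
finger_force: 0.0
```

Run:
```python
from workcell import env
s=env.state();print(s["t"],s["tool_pos"],s["eef_rot"],s["force"])
```

```text
3.875 [540.7392177  -38.37343535 136.47201204] [-1.48696250e-01  3.13629787e+00  4.12873366e-04] [-0.19049417  0.18500961  0.72485558]
```

apply_moves --motion "0.0037 -0.0043 0.02 0 0 0 0.06;0 0 0.03 0 0 0 0.06;0 0 0.0125 0 0 0 0.06;0 0 0 0 0 0 0.06;0 0 0 0 0 0 0.02;0 0 0 0 0 0 0.02;0 0 0 0 0 0 0.02;0 0 0 0 0 0 0.02;0 0 0 0 0 0 0.02;0 0 0 0 0 0 0.02" --force 20

```text
t: 5.12
tool_pos: [536.7, -43.7, 73.7]
eef_rot: [-0.148, 3.138, -0.0]
force: [-0.2, 0.6, 3.6]
width: 29.4
finger_force: 20.0
```

apply_moves --motion "0 0 -0.035 0 0 0 0.02;0 0 -0.035 0 0 0 0.02;-0.0138 0.0512 0 0 0 0 0.02;-0.0138 0.0512 0 0 0 0 0.02;-0.0139 0.0512 0 0 0 0 0.02;-0.0139 0.0512 0 0 0 0 0.02;-0.0139 0.0513 0 0 0 0 0.02;0 0 0 0 0 0 0.02;0 0 0.012 0 0 0 0.02;0 0 0 0 0 0 0.02;0 0 0 0 0 0 0.02"

```text
t: 6.5
tool_pos: [581.5, 216.5, 131.1]
eef_rot: [0.145, -3.138, 0.001]
force: [0.1, 0.4, -0.3]
width: 29.3
finger_force: 20.0
```

Run:
```python
from workcell import env
from h import *
import pickle
s=env.state();print(s["t"],s["tool_pos"],s["eef_rot"],s["force"],s["width"])
d={n:env.get_image(n) for n in("scene","side")};pickle.dump(d,open("d1.pkl","wb"))
S=[];T=[]
d0=pickle.load(open("d0.pkl","rb"))
for n,x,y in(("scene",268,210),("side",299,195)):
    i=d[n];b,m=blobs(i,(10,110,40),(28,255,255),30)
    print(n,[q for q in b if abs(q[1][0]-x-25)<40 and abs(q[1][1]-y-25)<60])
m=np.hstack([cv2.resize(d[n]["frame"][y:y+60,x:x+40,::-1],(400,600),interpolation=cv2.INTER_CUBIC) for n,x,y in(("scene",273,205),("side",304,195))])
cv2.imwrite("pics/hover.png",m)
```

```text
6.5 [581.46702043 216.54428484 131.06304001] [ 1.45157893e-01 -3.13752881e+00  8.66615257e-04] [ 0.13482652  0.42984418 -0.27584533] 29.297140789746365
scene [([276, 179, 38, 14, 171], [293.5, 185.6]), ([288, 219, 12, 16, 166], [293.5, 226.2]), ([253, 284, 16, 22, 235], [260.4, 294.9])]
side [([297, 164, 31, 15, 110], [310.9, 170.7]), ([316, 207, 9, 17, 127], [320.1, 214.7])]
```

View pics/hover.png

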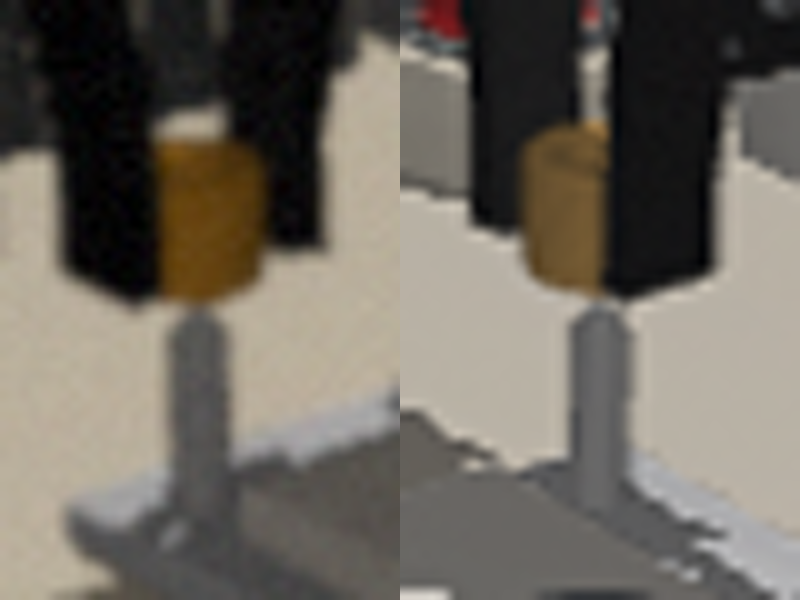

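In both views the sleeve hangs just above the post. In scene its right edge is at column 299.5 with the post at 292.9; in side its left edge is at 316.2 with the post at 324.1. That puts it about (1.4,1.8) mm off, so I'll correct by (-1,-2) and lower it.

apply_moves --motion "0.0012 -0.0019 0 0 0 0 0.02;0 0 0 0 0 0 0.02;0 0 0.006 0 0 0 0.02;0 0 0.006 0 0 0 0.02;0 0 0.006 0 0 0 0.02;0 0 0.006 0 0 0 0.02;0 0 0 0 0 0 0.02"

```text
t: 7.48
tool_pos: [580.2, 215.6, 106.5]
eef_rot: [0.147, -3.137, 0.001]
force: [-0.0, 0.2, -0.6]
width: 28.8
finger_force: 20.0
```

apply_moves --motion "0 0 0.006 0 0 0 0.02;0 0 0.006 0 0 0 0.02;0 0 0.006 0 0 0 0.02;0 0 0.003 0 0 0 0.02;0 0 0.002 0 0 0 0.02;0 0 0 0 0 0 0.02"

```text
t: 8.22
tool_pos: [580.6, 215.7, 84.2]
eef_rot: [0.147, -3.138, 0.0]
force: [-0.1, -0.3, 0.2]
width: 29.2
finger_force: 20.0
```

apply_moves --motion "0 0 0.001 0 0 0 0.02;0 0 0 0 0 0 0.048;0 0 0 0 0 0 0.048;0 0 0 0 0 0 0.048;0 0 0 0 0 0 0.048;0 0 -0.02 0 0 0 0.048;0 0 -0.03 0 0 0 0.048;0 0 -0.04 0 0 0 0.06;0 0 -0.04 0 0 0 0.06"

```text
t: 9.35
tool_pos: [580.4, 215.6, 214.4]
eef_rot: [0.147, -3.138, 0.0]
force: [1.4, 1.1, -0.9]
width: 57.7
finger_force: 0.0
```

apply_moves --motion "-0.004 0.042 -0.025 0 0 0 0.06;-0.004 0.042 -0.025 0 0 0 0.06;0 0 0 0 0 0 0.06;0 0 0 0 0 0 0.06"

```text
t: 9.85
tool_pos: [580.1, 299.8, 262.6]
eef_rot: [0.147, -3.137, 0.001]
force: [-0.8, -1.6, 1.2]
width: 60.2
finger_force: 0.0
```

Run:
```python
from workcell import env
import cv2,pickle
s=env.state(); print({k:s[k] for k in('t','tool_pos','eef_rot')})
d={n:env.get_image(n) for n in("wrist","scene","side")};pickle.dump(d,open("d3.pkl","wb"))
im=d["wrist"]; f=im["frame"][:270,:,::-1].copy()
z=lambda n,x,y:cv2.resize(d[n]["frame"][y:y+33,x:x+40,::-1],(320,264),interpolation=cv2.INTER_CUBIC)
cv2.imwrite("pics/w3.png",cv2.vconcat([f,cv2.hconcat([z("scene",273,230),z("side",304,220)])]))
```

```text
{'t': 9.85, 'tool_pos': array([580.1177362 , 299.81542027, 262.58425182]), 'eef_rot': array([ 1.47414102e-01, -3.13665732e+00,  1.00577827e-03])}
```

View pics/w3.png

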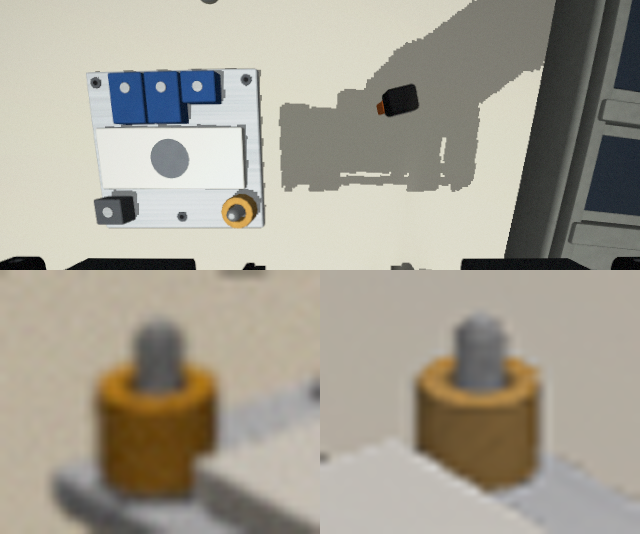

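The sleeve is fully down on the post in both fixed views. The spacer grip is at about (400,100) in the wrist view, with a bit of orange at (380,108). Measuring its pose next.

Run:
```python
import pickle
from h import *
d=pickle.load(open("d3.pkl","rb"));w=d["wrist"]
hsv=cv2.cvtColor(w["frame"],cv2.COLOR_RGB2HSV)
roi=hsv[70:130,360:440];m=(roi[...,2]<75).astype(np.uint8)*255
c=max(cv2.findContours(m,cv2.RETR_EXTERNAL,cv2.CHAIN_APPROX_NONE)[0],key=cv2.contourArea)+np.array([[[360,70]]])
print(cv2.contourArea(c),cv2.boundingRect(c))
for e in(1.5,2.5):
    p=cv2.approxPolyDP(cv2.convexHull(c),e,True).reshape(-1,2);print(p.tolist(),onz(w,p,60)[:,:2].round(1).tolist())
b=[q for q in blobs(w,(3,130,60),(16,255,255),10)[0] if q[1][1]<150];print(b)
im=cv2.resize(w["frame"][78:123,365:425,::-1],(800,600),interpolation=cv2.INTER_CUBIC);cv2.imwrite("pics/sp.png",im)
for n in("scene","side"):
    bb=[q for q in blobs(d[n],(3,150,60),(16,255,255),60)[0]];print(n,bb)
    print(proj(d[n],[[475,349,60],[475,349,17]]))
```

```text
850.0 (382, 84, 37, 33)
[[414, 85], [418, 103], [417, 108], [390, 116], [386, 115], [382, 95], [392, 88], [409, 84]] [[462.2, 357.6], [475.1, 362.7], [479.0, 362.4], [487.1, 342.0], [486.7, 338.7], [472.1, 333.7], [466.1, 340.8], [461.8, 353.6]]
[[414, 85], [417, 108], [386, 115], [382, 95], [392, 88]] [[462.2, 357.6], [479.0, 362.4], [486.7, 338.7], [472.1, 333.7], [466.1, 340.8]]
[([377, 100, 8, 14, 76], [380.4, 107.7])]
scene [([253, 285, 15, 21, 239], [260.1, 294.8])]
[[258.97905273 270.17093767]
 [260.21177656 293.11827939]]
side [([237, 222, 12, 16, 157], [242.4, 229.6])]
[[241.16352615 208.15485792]
 [242.55068928 227.92319711]]
```

View pics/sp.png

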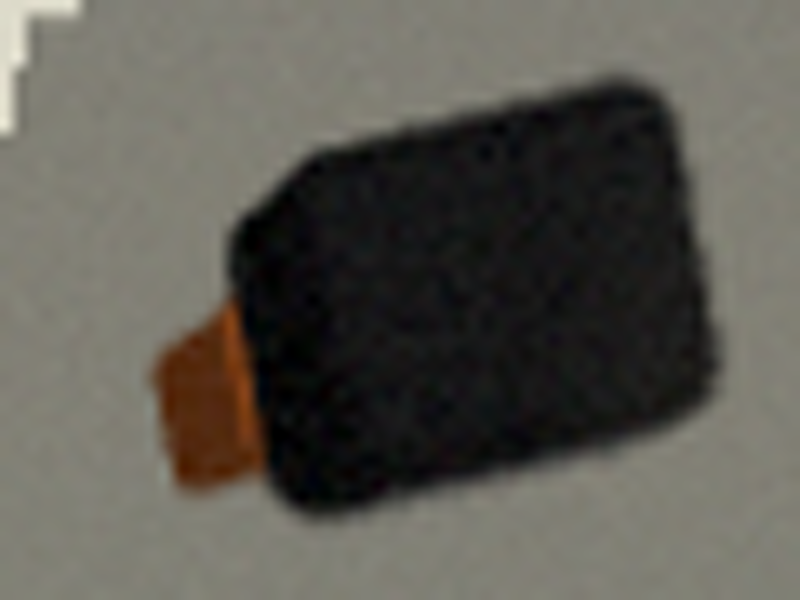

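Grip top measures about 20 x 24 mm, centre (474.3,348.5), yaw about 0.36. I'll turn the tool to close across the 20 mm thickness, then move above it.

apply_moves --motion "0 0 0 0 0 -0.167 0.06;0 0 0 0 0 -0.167 0.06;0 0 0 0 0 -0.167 0.06;0 0 0 0 0 -0.167 0.06;0 0 0 0 0 -0.167 0.06;0 0 0 0 0 -0.167 0.06;0 0 0 0 0 -0.167 0.06;0 0 0 0 0 -0.167 0.06;0 0 0 0 0 -0.167 0.06;0 0 0 0 0 -0.167 0.06;0 0 0 0 0 -0.166 0.06;0 0 0 0 0 0 0.06"

```text
t: 11.5
tool_pos: [580.7, 299.2, 262.8]
eef_rot: [2.579, -1.792, -0.001]
force: [0.3, -0.3, -0.1]
width: 59.9
finger_force: 0.0
```

apply_moves --motion "-0.0413 0.041 0.02 0 0 0 0.06;-0.0413 0.041 0.02 0 0 0 0.06;0 0 0.04 0 0 0 0.06;0 0 0.03 0 0 0 0.06;0 0 0 0 0 0 0.06;0 0 0 0 0 0 0.06;0 0 0 0 0 0 0.06"

```text
t: 12.38
tool_pos: [475.7, 349.1, 154.9]
eef_rot: [-2.579, 1.789, -0.001]
force: [-0.2, -0.8, -0.1]
width: 59.9
finger_force: 0.0
```

```bash
cat > st.py <<'E'
from workcell import env
from h import *
import sys
s=env.state();R=Ro.from_rotvec(s["eef_rot"]).as_matrix()
print("t",s["t"],"tcp",s["tool_pos"].round(1),"yang",round(float(np.degrees(np.arctan2(R[1,1],R[0,1]))),1),"zax",R[:,2].round(4),"F",s["force"].round(1),"j6",s["joint_pos"][5].round(2),"w",round(s["width"],1),"ff",s["finger_force"])
if len(sys.argv)>1:
    v=R.T@(np.array([float(x) for x in sys.argv[1:4]])-s["tool_pos"]);print("tool delta",v.round(1))
E
python3 st.py 474.3 348.3 94
```

```text
t 12.375 tcp [475.7 349.1 154.9] yang -159.5 zax [ 0.0021  0.0023 -1.    ] F [-0.2 -0.8 -0.1] j6 -0.55 w 59.9 ff 0.0
tool delta [ 0.3  1.7 60.9]
```

apply_moves --motion "0.0003 0.0017 0.02 0 0 0 0.06;0 0 0.02 0 0 0 0.06;0 0 0.015 0 0 0 0.06;0 0 0.006 0 0 0 0.06;0 0 0 0 0 0 0.06;0 0 0 0 0 0 0.012;0 0 0 0 0 0 0.012;0 0 0 0 0 0 0.012;0 0 0 0 0 0 0.012;0 0 0 0 0 0 0.012;0 0 0 0 0 0 0.012" --force 40

```text
t: 13.75
tool_pos: [473.4, 347.8, 92.4]
eef_rot: [-2.582, 1.789, -0.0]
force: [0.4, 0.5, 0.2]
width: 19.5
finger_force: 40.1
```

```bash
python3 st.py
```

```text
t 13.75 tcp [473.4 347.8  92.4] yang -159.4 zax [ 1.e-04  1.e-04 -1.e+00] F [0.4 0.5 0.2] j6 -0.55 w 19.5 ff 40.05070591098047
```

Run:
```python
import pickle
from h import *
d=pickle.load(open("d3.pkl","rb"));w=d["wrist"];g=cv2.GaussianBlur(cv2.cvtColor(w["frame"],cv2.COLOR_RGB2GRAY),(3,3),0).astype(int)
for u in(110,150,195,205,230): print(u,g[95:140,u].tolist())
m=blobs(w,(100,120,40),(125,255,255))[1]
for u in(115,125,150,165,190,200,210):
    r=np.where(m[50:140,u])[0]+50;print("blue",u,r.min(),r.max(),onz(w,[(u,r.min()),(u,r.max())],30)[:,:2].round(1).tolist())
for r in (75,85): 
    c=np.where(m[r,80:260])[0]+80;print(r,c.min(),c.max(),onz(w,[(c.min(),r),(c.max(),r)],30)[:,:2].round(1).tolist())
```

```text
110 [128, 132, 135, 139, 146, 153, 159, 167, 176, 182, 186, 191, 195, 199, 202, 205, 208, 208, 207, 206, 206, 208, 212, 214, 214, 214, 213, 213, 211, 209, 192, 152, 139, 182, 220, 229, 230, 230, 229, 229, 230, 230, 229, 230, 230]
150 [75, 75, 75, 75, 75, 75, 76, 76, 76, 75, 75, 74, 75, 75, 75, 76, 76, 76, 76, 76, 76, 77, 76, 75, 75, 75, 70, 62, 82, 144, 187, 179, 175, 203, 226, 232, 233, 233, 233, 233, 233, 233, 233, 234, 234]
195 [79, 79, 79, 79, 80, 77, 65, 48, 63, 127, 189, 212, 215, 214, 214, 213, 212, 214, 214, 213, 215, 218, 219, 219, 219, 219, 220, 218, 214, 210, 187, 150, 158, 205, 231, 236, 236, 236, 236, 236, 236, 236, 236, 236, 236]
205 [80, 79, 79, 79, 77, 71, 58, 41, 61, 133, 195, 214, 215, 215, 214, 213, 213, 215, 215, 214, 216, 218, 219, 218, 219, 220, 221, 219, 213, 185, 142, 126, 156, 205, 233, 236, 237, 237, 237, 237, 237, 237, 237, 237, 237]
230 [215, 214, 216, 217, 216, 214, 215, 215, 215, 217, 218, 217, 217, 217, 216, 215, 216, 219, 219, 218, 219, 220, 220, 220, 222, 223, 224, 221, 219, 211, 183, 158, 178, 217, 236, 237, 237, 237, 237, 238, 238, 239, 238, 238, 238]
blue 115 73 122 [[469.4, 105.9], [510.7, 104.8]]
blue 125 73 123 [[468.8, 114.8], [510.8, 113.9]]
blue 150 72 123 [[466.4, 137.0], [509.1, 136.6]]
blue 165 72 122 [[465.5, 150.1], [507.2, 150.2]]
blue 190 71 103 [[463.0, 171.8], [489.3, 172.3]]
blue 200 71 103 [[462.3, 180.5], [488.6, 181.1]]
blue 210 71 103 [[461.7, 189.1], [487.9, 189.8]]
75 108 219 [[471.4, 99.6], [464.3, 196.9]]
85 109 219 [[479.7, 100.3], [472.4, 197.2]]
```

```bash
python3 - <<'E'
import pickle
from h import *
w=pickle.load(open("d3.pkl","rb"))["wrist"]
print("top",onz(w,[(110,128.3),(150,128),(200,128),(230,128)],22).round(1).tolist(),"bot",onz(w,[(110,124.7),(200,124.8)],10).round(1).tolist())
E
python3 st.py 497.5 181 160
```

```text
top [[516.6, 95.2, 22.0], [513.4, 132.7, 22.0], [509.7, 178.7, 22.0], [507.4, 205.9, 22.0]] bot [[513.4, 88.1, 10.0], [506.6, 174.4, 10.0]]
t 13.75 tcp [473.4 347.8  92.4] yang -159.4 zax [ 1.e-04  1.e-04 -1.e+00] F [0.4 0.5 0.2] j6 -0.55 w 19.5 ff 40.05070591098047
tool delta [164.6  36.  -67.6]
```

apply_moves --motion "0 0 -0.03 0 0 0 0.012;0 0 -0.025 0 0 0.09 0.012;0 0 0 0 0 0.09 0.012;0 0 0 0 0 0.087 0.012;0.042 -0.0023 0 0 0 0 0.012;0.042 -0.0023 0 0 0 0 0.012;0.042 -0.0023 0 0 0 0 0.012;0.0424 -0.0022 0 0 0 0 0.012;0 0 0 0 0 0 0.012;0 0 0 0 0 0 0.012" --force 45

```text
t: 15.0
tool_pos: [498.1, 181.2, 147.4]
eef_rot: [-2.321, 2.117, -0.0]
force: [-0.3, 0.8, -0.4]
width: 19.8
finger_force: 45.0
```

```bash
python3 st.py 498 181 120
```

```text
t 15.0 tcp [498.1 181.2 147.4] yang -174.7 zax [ 5.e-04  4.e-04 -1.e+00] F [-0.3  0.8 -0.4] j6 -0.56 w 19.8 ff 45.04444675508239
tool delta [ 0.2  0.2 27.4]
```

apply_moves --motion "0 0 0.01 0 0 0 0.012;0 0 0.01 0 0 0 0.012;0 0 0 0 0 0 0.012;0 0 0 0 0 0 0.012"

```text
t: 15.5
tool_pos: [497.9, 181.2, 127.1]
eef_rot: [2.322, -2.116, 0.0]
force: [0.4, -0.2, -0.7]
width: 19.3
finger_force: 45.0
```

```bash
python3 st.py
python3 - <<'E'
from workcell import env
from h import *
import pickle
d={n:env.get_image(n) for n in("scene","side")};pickle.dump(d,open("d4.pkl","wb"))
L=[]
for n in d:
    u,v=proj(d[n],[498,181,25])[0];x,y=int(u-25),int(v-40);print(n,x,y,proj(d[n],[[498,181,32],[488.6,181,30],[509,181,22]]).round(1).tolist())
    L.append(cv2.resize(d[n]["frame"][y:y+75,x:x+50,::-1],(400,600),interpolation=cv2.INTER_CUBIC))
cv2.imwrite("pics/ins.png",np.hstack(L))
E
```

```text
t 15.5 tcp [497.9 181.2 127.1] yang -174.7 zax [-2.e-04 -3.e-04 -1.e+00] F [ 0.4 -0.2 -0.7] j6 -0.56 w 19.3 ff 45.04445354359177
scene 307 218 [[332.9, 255.4], [336.0, 258.2], [329.4, 258.2]]
side 268 215 [[293.5, 251.8], [288.9, 254.1], [299.0, 255.3]]
```

View pics/ins.png

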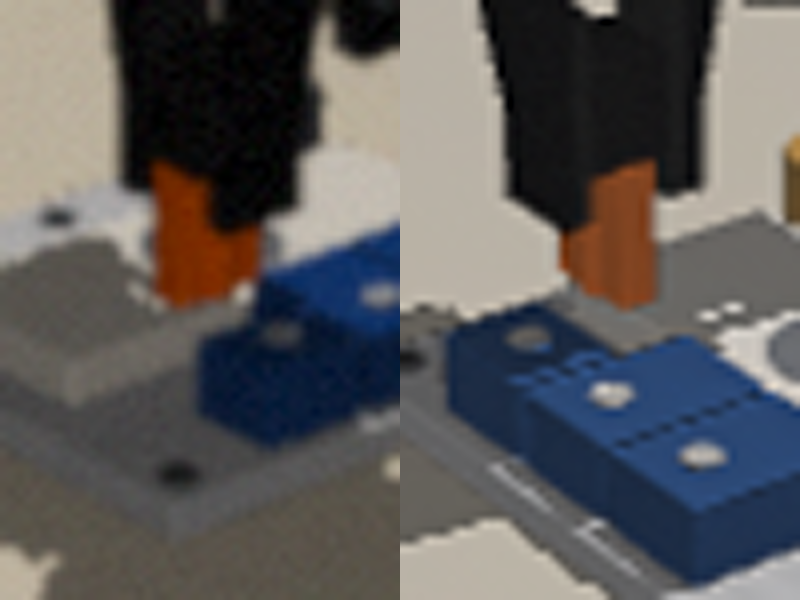

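Run:
```python
import pickle
from h import *
d=pickle.load(open("d4.pkl","rb"));a,b=d["scene"],d["side"]
c,s=np.cos(.093),np.sin(.093);R=np.array([[c,-s],[s,c]]);o=np.array([543.6,152.])
for n,i,p,z in(("blk face cornr scene",a,(331.75,261.1),30),("blk side",b,(287.4,252.1),30),("tile corner scene",a,(315.8,264),22),
  ("spacer bot scene",a,(333.2,255.6),34.7),("spacer bot side",b,(268+26.3,215+37.3),34.7)):
    X=onz(i,p,z)[0];print(n,X.round(1),"jig",((X[:2]-o)@R).round(1))
print("tcp jig",((np.array([497.9,181.2])-o)@R).round(1))
# expected pixels for jig hypotheses
J=lambda x,y,z:[*(R@[x,y]+o),z]
for n,q in(("face c",J(-53,47,30)),("back c",J(-79,47,30)),("tile nl",J(-33,68,22)),("longface",J(-36,15,30)),("longright",J(-36,-47,30))):
    print(n,((proj(a,[q])[0]-[307,218])*8).round(0),((proj(b,[q])[0]-[268,215])*8+[400,0]).round(0))
```

```text
blk face cornr scene [483.1 194.6  30. ] jig [-56.3  48.1]
blk side [490.1 189.   30. ] jig [-49.9  41.8]
tile corner scene [503.6 215.8  22. ] jig [-33.9  67.3]
spacer bot scene [492.4 184.5  34.7] jig [-47.9  37.1]
spacer bot side [495.8 174.2  34.7] jig [-45.6  26.6]
tcp jig [-42.8  33.3]
face c [192. 339.] [530. 292.]
back c [269. 377.] [431. 325.]
tile nl [ 65. 368.] [553. 264.]
longface [246. 276.] [677. 325.]
longright [435. 206.] [853. 439.]
```

The blade tip is above the slot: its bottom is at about (210,300) in the scene crop, and the short block's face corner is at (198,345) there and (555,297) in the side crop. I'll nudge +1 mm in x and lower while watching the force.

apply_moves --motion "0.0006 -0.0011 0.003 0 0 0 0.012;0 0 0.004 0 0 0 0.012;0 0 0.004 0 0 0 0.012;0 0 0.004 0 0 0 0.012;0 0 0.003 0 0 0 0.012;0 0 0 0 0 0 0.012"

```text
t: 16.35
tool_pos: [498.9, 180.4, 109.0]
eef_rot: [2.321, -2.116, -0.0]
force: [0.3, 1.2, -0.3]
width: 19.5
finger_force: 45.0
```

apply_moves --motion "0 0 0.003 0 0 0 0.012;0 0 0.003 0 0 0 0.012;0 0 0.001 0 0 0 0.012;0 0 0 0 0 0 0.012;0 0 0 0 0 0 0.012" --force 60

```text
t: 16.98
tool_pos: [499.0, 180.4, 102.4]
eef_rot: [2.321, -2.117, -0.0]
force: [-1.7, -0.1, 0.8]
width: 19.3
finger_force: 60.1
```

apply_moves --motion "0 0 0.0006 0 0 0 0.012;0 0 0 0 0 0 0.012;0 0 0 0 0 0 0.012"

```text
t: 17.35
tool_pos: [499.0, 180.3, 102.3]
eef_rot: [2.321, -2.117, 0.0]
force: [-2.2, -0.9, 5.5]
width: 19.3
finger_force: 60.1
```

apply_moves --motion "0 -0.002 0 0 0 0 0.012;0 -0.002 0 0 0 0 0.012;0 -0.002 0 0 0 0 0.012;0 0 0 0 0 0 0.012;0 0 0 0 0 0 0.012"

```text
t: 17.98
tool_pos: [504.8, 180.9, 102.3]
eef_rot: [2.321, -2.116, -0.0]
force: [-3.0, -0.4, 5.5]
width: 19.5
finger_force: 60.1
```

apply_moves --motion "0 -0.0015 0 0 0 0 0.012;0 -0.0015 0 0 0 0 0.012;0 0 0 0 0 0 0.012;0 0 0 0 0 0 0.012"

```text
t: 18.48
tool_pos: [507.5, 181.1, 102.3]
eef_rot: [2.321, -2.116, -0.001]
force: [-2.8, -0.4, 5.7]
width: 19.5
finger_force: 60.1
```

apply_moves --motion "0 -0.001 0 0 0 0 0.012;0 -0.001 0 0 0 0 0.012;0 0 0 0 0 0 0.012;0 0 0 0 0 0 0.012"

```text
t: 18.98
tool_pos: [509.3, 181.1, 102.3]
eef_rot: [2.32, -2.116, -0.001]
force: [-4.3, -0.1, 7.0]
width: 19.6
finger_force: 60.1
```

apply_moves --motion "0 -0.001 0 0 0 0 0.012;0 0 0 0 0 0 0.012;0 0 0 0 0 0 0.012;0 0 0 0 0 0 0.012"

```text
t: 19.48
tool_pos: [509.7, 181.1, 102.3]
eef_rot: [2.319, -2.115, -0.002]
force: [-6.3, -0.2, 8.5]
width: 19.3
finger_force: 60.1
```

```bash
python3 st.py
```

```text
t 19.475 tcp [509.7 181.1 102.3] yang -174.7 zax [-0.0027 -0.0013 -1.    ] F [-6.3 -0.2  8.5] j6 -0.55 w 19.3 ff 60.11494061036501
```

apply_moves --motion "0 -0.0012 0 0 0 0 0.012;0 -0.0012 0 0 0 0 0.012;0 0 0 0 0 0 0.012;0 0 0 0 0 0 0.012;0 0 0 0 0 0 0.012"

```text
t: 20.1
tool_pos: [510.9, 181.0, 102.3]
eef_rot: [2.317, -2.114, -0.004]
force: [-8.5, -0.0, 11.9]
width: 19.5
finger_force: 60.1
```

```bash
python3 st.py
python3 - <<'E'
from workcell import env
import pickle
pickle.dump({n:env.get_image(n) for n in("scene","side","wrist")},open("d5.pkl","wb"))
E
```

```text
t 20.1 tcp [510.9 181.  102.3] yang -174.8 zax [-0.0056 -0.0024 -1.    ] F [-8.5 -0.  11.9] j6 -0.55 w 19.5 ff 60.13417460548226
```

```bash
cat > fl.py <<'E'
import pickle,sys
from h import *
d5=pickle.load(open(sys.argv[1],"rb"));d3=pickle.load(open("d3.pkl","rb"))
c,s=np.cos(.093),np.sin(.093);R=np.array([[c,-s],[s,c]]);o=np.array([544.,152.])
J=lambda x,y,z:[*(R@[x,y]+o),z]
def prof(im,y,z,xs):
    g=cv2.cvtColor(im["frame"],cv2.COLOR_RGB2GRAY);p=proj(im,[J(x,y,z) for x in xs]).astype(np.float32)
    return cv2.remap(g,p[:,0].reshape(1,-1),p[:,1].reshape(1,-1),cv2.INTER_LINEAR)[0].tolist()
xs=range(12,48,1)
print(proj(d5["wrist"],[J(31,-60,22),J(31,60,22),J(-25,0,22)]).round(0).tolist())
for y in(-68,-64,-60,-55,-50,-44): print("wrist",y,prof(d5["wrist"],y,22,xs))
for y in(-66,-60,-54): print("side now",y,prof(d5["side"],y,22,xs));print("side before",y,prof(d3["side"],y,22,xs))
E
python3 fl.py d5.pkl
```

```text
[[191.0, 84.0], [211.0, 323.0], [314.0, 212.0]]
wrist -68 [229, 229, 229, 228, 229, 230, 228, 229, 230, 229, 230, 230, 230, 229, 229, 229, 228, 229, 102, 30, 31, 29, 30, 35, 67, 91, 96, 97, 93, 94, 94, 97, 95, 98, 96, 94]
wrist -64 [238, 238, 237, 236, 237, 237, 237, 236, 238, 237, 238, 237, 237, 237, 237, 237, 164, 138, 127, 33, 31, 29, 30, 30, 69, 90, 95, 94, 94, 94, 95, 96, 69, 198, 203, 200]
wrist -60 [237, 238, 238, 238, 237, 238, 237, 237, 237, 237, 238, 238, 238, 236, 237, 237, 217, 136, 118, 36, 27, 31, 29, 32, 68, 91, 98, 93, 96, 97, 96, 96, 132, 206, 201, 199]
wrist -55 [238, 237, 237, 238, 237, 238, 238, 237, 238, 237, 238, 238, 237, 237, 238, 238, 237, 137, 120, 36, 30, 31, 29, 31, 68, 92, 95, 93, 93, 95, 96, 95, 97, 97, 97, 97]
wrist -50 [237, 238, 238, 238, 237, 237, 237, 238, 237, 238, 238, 237, 237, 238, 238, 237, 237, 136, 126, 35, 32, 34, 31, 35, 68, 92, 96, 95, 93, 94, 96, 95, 97, 97, 96, 97]
wrist -44 [239, 239, 238, 238, 237, 237, 237, 238, 238, 238, 237, 238, 237, 238, 238, 236, 238, 224, 195, 123, 122, 125, 127, 125, 122, 124, 126, 125, 122, 121, 124, 124, 120,
[... 365 characters left out ...]
ide now -60 [197, 197, 197, 197, 197, 197, 197, 196, 196, 197, 197, 198, 199, 201, 202, 191, 167, 128, 91, 59, 49, 46, 46, 46, 47, 47, 48, 48, 48, 48, 48, 48, 50, 56, 61, 65]
side before -60 [189, 189, 190, 190, 190, 190, 192, 196, 195, 184, 153, 106, 67, 50, 42, 42, 43, 44, 45, 46, 46, 46, 46, 46, 46, 46, 46, 46, 46, 47, 47, 47, 48, 53, 58, 62]
side now -54 [197, 196, 196, 197, 197, 197, 198, 197, 197, 197, 197, 197, 198, 198, 197, 194, 176, 146, 111, 79, 59, 49, 45, 46, 48, 48, 48, 48, 48, 48, 48, 48, 51, 57, 64, 74]
side before -54 [189, 189, 189, 189, 189, 189, 190, 191, 191, 189, 184, 176, 165, 150, 119, 87, 66, 45, 41, 43, 45, 45, 46, 46, 46, 46, 46, 46, 46, 46, 45, 45, 49, 54, 62, 71]
```

```bash
cat > fl2.py <<'E'
import pickle,sys
from h import *
w=pickle.load(open(sys.argv[1],"rb"))["wrist"]
c,s=np.cos(.093),np.sin(.093);R=np.array([[c,-s],[s,c]]);o=np.array([544.,152.])
g=cv2.cvtColor(w["frame"],cv2.COLOR_RGB2GRAY)
def edge(y,z,lo,hi,thr,up):
    xs=np.arange(lo,hi,.1);P=np.c_[(np.c_[xs,np.full(len(xs),y)]@R.T+o),np.full(len(xs),z)]
    p=proj(w,P).astype(np.float32);v=cv2.remap(g,p[:,0].reshape(1,-1),p[:,1].reshape(1,-1),cv2.INTER_LINEAR)[0].astype(int)
    k=np.where(v>thr if up else v<thr)[0];return round(float(xs[k[0]]),1) if len(k) else None
for y in(-67,-64,-60,-55,-50): print(y,"tile/dark edge z22",edge(y,22,20,40,75,False),"shadow",edge(y,22,20,40,185,False),"stop top edge z34",edge(y,34,edge(y,34,15,40,50,False),45,55,True))
for y in(-46,-44,-42,-35,-20,0,20,35): print(y,"tile far edge",edge(y,22,20,42,175,False))
b,m=blobs(w,(10,110,50),(28,255,255),60);print([q for q in b if q[1][0]<330])
print(proj(w,[[*(R@[31,60]+o),22],[*(R@[46,60]+o),34]]))
E
python3 fl2.py d5.pkl
```

```text
-67 tile/dark edge z22 30.5 shadow 29.7 stop top edge z34 31.1
-64 tile/dark edge z22 30.5 shadow 27.9 stop top edge z34 31.2
-60 tile/dark edge z22 30.6 shadow 28.3 stop top edge z34 31.1
-55 tile/dark edge z22 30.6 shadow 28.7 stop top edge z34 31.0
-50 tile/dark edge z22 30.6 shadow 28.6 stop top edge z34 31.1
-46 tile far edge 29.0
-44 tile far edge 30.4
-42 tile far edge 34.0
-35 tile far edge None
-20 tile far edge None
0 tile far edge 20.0
20 tile far edge 20.0
35 tile far edge 20.0
[([316, 248, 25, 24, 489], [328.0, 260.3]), ([261, 273, 14, 65, 518], [266.1, 305.6])]
[[210.97843058 322.55599961]
 [174.39718055 333.78597022]]
```

apply_moves --motion "0 -0.0015 -0.0003 0 0 0 0.012;0 -0.0015 -0.0003 0 0 0 0.012;0 0 0 0 0 0 0.012;0 0 0 0 0 0 0.012;0 0 0 0 0 0 0.012"

```text
t: 20.88
tool_pos: [511.6, 180.9, 102.3]
eef_rot: [2.312, -2.112, -0.008]
force: [-15.9, 3.3, 13.2]
width: 19.1
finger_force: 60.1
```

```bash
python3 st.py
python3 - <<'E'
from workcell import env
import pickle
pickle.dump({n:env.get_image(n) for n in("scene","side","wrist")},open("d6.pkl","wb"))
E
python3 fl2.py d6.pkl
```

```text
t 20.875 tcp [511.6 180.9 102.3] yang -174.8 zax [-0.0106 -0.004  -0.9999] F [-15.9   3.3  13.2] j6 -0.54 w 19.1 ff 60.066509898751974
-67 tile/dark edge z22 30.4 shadow 29.9 stop top edge z34 31.1
-64 tile/dark edge z22 30.6 shadow 28.1 stop top edge z34 31.1
-60 tile/dark edge z22 30.7 shadow 28.4 stop top edge z34 31.1
-55 tile/dark edge z22 30.6 shadow 28.4 stop top edge z34 31.2
-50 tile/dark edge z22 30.6 shadow 28.8 stop top edge z34 31.2
-46 tile far edge 29.2
-44 tile far edge 30.6
-42 tile far edge 34.1
-35 tile far edge None
-20 tile far edge None
0 tile far edge 20.0
20 tile far edge 20.0
35 tile far edge 20.0
[([316, 248, 25, 24, 490], [328.2, 260.4]), ([261, 273, 14, 65, 521], [266.1, 305.6])]
[[211.39673208 323.31823562]
 [174.84441215 334.69067691]]
```

apply_moves --motion "0 0 0 0 0 0 0.012;0 0 0 0 0 0 0.012;0 0 0 0 0 0 0.012;0 0 0 0 0 0 0.012;0 0 0 0 0 0 0.012;0 0 0 0 0 0 0.012;0 0 0 0 0 0 0.012;0 0 0 0 0 0 0.012"

```text
t: 22.02
tool_pos: [511.6, 180.9, 102.3]
eef_rot: [2.312, -2.112, -0.008]
force: [-15.7, 3.0, 13.1]
width: 19.4
finger_force: 60.1
```

Run:
```python
import pickle
from h import *
d=pickle.load(open("d6.pkl","rb"));d3=pickle.load(open("d3.pkl","rb"))
c,s=np.cos(.093),np.sin(.093);R=np.array([[c,-s],[s,c]]);o=np.array([544.,152.])
xs=np.arange(18,40)
for n in("side","scene"):
  for y in(-35,-20,0,20,38,45):
    P=np.c_[(np.c_[xs,np.full(len(xs),y)]@R.T+o),np.full(len(xs),22)]
    for k,dd in(("now",d),("bef",d3)):
        p=proj(dd[n],P).astype(np.float32);g=cv2.cvtColor(dd[n]["frame"],cv2.COLOR_RGB2GRAY)
        print(n,y,k,cv2.remap(g,p[:,0].reshape(1,-1),p[:,1].reshape(1,-1),cv2.INTER_LINEAR)[0].tolist())
  for k,dd in(("now",d),("bef",d3)):
    print(n,k,[q for q in blobs(dd[n],(10,110,40),(28,255,255),40)[0] if abs(q[1][0]-308)<25 and 225<q[1][1]<270])
```

```text
side -35 now [197, 197, 197, 197, 197, 197, 197, 196, 198, 201, 202, 200, 193, 183, 179, 179, 178, 178, 177, 177, 178, 178]
side -35 bef [191, 192, 192, 190, 182, 174, 174, 174, 174, 174, 174, 173, 173, 173, 172, 172, 172, 172, 171, 171, 171, 171]
side -20 now [198, 197, 197, 197, 197, 197, 197, 197, 197, 199, 200, 196, 183, 166, 133, 95, 85, 85, 86, 87, 86, 91]
side -20 bef [191, 193, 194, 193, 185, 177, 172, 172, 172, 173, 174, 174, 169, 162, 132, 93, 82, 82, 83, 84, 83, 88]
side 0 now [104, 103, 118, 138, 157, 176, 190, 197, 198, 198, 196, 193, 188, 183, 179, 178, 177, 177, 177, 177, 176, 175]
side 0 bef [191, 191, 190, 187, 180, 176, 173, 171, 170, 170, 171, 170, 170, 170, 170, 170, 170, 171, 171, 171, 170, 169]
side 20 now [102, 102, 102, 102, 103, 103, 103, 103, 102, 103, 105, 111, 126, 142, 160, 172, 177, 177, 177, 176, 175, 174]
side 20 bef [190, 190, 189, 186, 180, 171, 160, 161, 167, 169, 168, 168, 168, 167, 167, 167, 168, 168, 169, 169, 169, 167]
side 38 now [103, 103, 103, 104, 104, 103, 103, 103, 104, 104, 105, 104, 102, 99, 95, 91, 91, 93, 95, 95, 95, 95]
side 38 bef [1
[... 1241 characters left out ...]
 177, 168, 158, 149, 138, 129, 124, 121, 121, 124, 129, 137, 147, 153, 160]
scene 38 now [83, 82, 82, 81, 82, 83, 85, 86, 87, 89, 93, 100, 109, 119, 127, 135, 144, 151, 156, 160, 162, 164]
scene 38 bef [191, 189, 187, 185, 183, 180, 176, 172, 169, 166, 165, 166, 167, 167, 167, 167, 166, 166, 167, 166, 165, 164]
scene 45 now [82, 82, 83, 84, 84, 83, 83, 84, 87, 91, 95, 102, 110, 121, 129, 136, 143, 146, 149, 152, 147, 140]
scene 45 bef [189, 188, 186, 185, 181, 177, 172, 169, 166, 163, 162, 164, 166, 166, 166, 166, 166, 165, 164, 163, 153, 143]
scene now [([285, 241, 15, 17, 175], [291.4, 248.9]), ([322, 248, 14, 18, 130], [326.6, 256.9])]
scene bef [([285, 242, 15, 16, 188], [292.0, 249.6])]
```

```bash
python3 -c "
from workcell import env
print(env.sign_off())"
```

```text
the job is handed in; nothing more can be done
None
```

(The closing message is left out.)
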